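# Load a bridge frame in the sintering crucible and cover it

### The job

Take the ivory bridge frame that leans in the blue draining stand and stand it upright, foot down, in the slot of the firing block inside the white crucible, fully home on the slot's floor; feel your way, because it is chalk-brittle and the block may have slid off-centre. Then put the white cover on the crucible so that it lies seated and level on the rim. Set both down gently, without ramming, dropping the cover or knocking it on the frame, and leave the green-capped jar, the glass dish and the plaster models where they are.

Things in the scene. Friction and masses are not known exactly. Their poses are not given: they have to be found in the camera images.
- part: Ivory bridge frame on its flat sintering plate: 34 mm wide (own x), 8 mm thick (own y), 53 mm tall (own z), three rounded crowns along the top edge, both faces flat from foot to crowns. Origin: centre of the foot's underside, z towards the crowns. Starts leaning about 32 degrees in the stand, crowns towards the stand's front. Either face may point either way in the slot.
- stand: Blue draining stand fixed to the bench, base 90 x 60 mm, about 50 mm high, with a V-shaped pocket that holds the lowest 17 mm of the part between two side walls (10 mm apart, 24 mm over both). The part slides out along its own z. Origin: centre of the underside; front is own -x.
- bowl: White ceramic crucible fixed to the bench: round, 116 mm outside, 108 mm inside, 74 mm high, floor 5 mm thick, open on top. Origin: centre of its underside, z up. Inside it is a terracotta firing block with pin holes, 64 mm along the bowl's x, 60 mm along its y, its top 26 mm above the bowl's origin.
- slot_mid (a point): Point on the bowl's axis, 8 mm above its origin, at the height of the slot's floor; axes as the bowl's. The block's one slot runs along x, open at both ends, 9.8 mm wide, 18 mm deep, edges bevelled 1.5 mm, black floor. The block sits stiffly on a slide along y: the slot's centre line may lie anywhere up to 9 mm to either side of this point; that offset is not measured: look or feel for it.
- lid: White ceramic cover: a disc 120 mm across and 7 mm thick, under it a tapered centring lip 99 mm across (93 at its foot), 6 mm deep, and a round terracotta knob on top, 22 mm across, from 13 to 39 mm above the origin. Origin: centre of the lip's underside, z up. Lies on the bench, knob up. Seated on the crucible, its origin is 68 mm above the bowl's origin.
- jar: Small jar with a green cap, 52 mm across, 52 mm high; leave it alone. Origin: centre of its underside.
- dish: Small glass dish, 48 mm across, 28 mm high; leave it alone. Origin: centre of its underside.
- model: White plaster jaw model with pink gums, 50 x 60 x 28 mm; leave it alone. Origin: centre of its underside.
- model2: Tan plaster jaw model, 50 x 60 x 28 mm; leave it alone. Origin: centre of its underside.
Things that resemble listed ones, but are neither listed nor needed, are in the scene too. What is shaped like the lid but brown or yellow is not meant.

How it is judged:
By the outcome, as a careful person would: the job done as asked, in the order asked, and still so for the second after the job is handed in, with the robot touching nothing.
It also fails if it takes over 72 s, if anything falls off the work surface, if the arm or the gripper's body presses on something with over 40 N, if the wrist force passes 120 N, or if a joint passes its speed limit or range.

### The arm

A 6-joint arm with a two-finger parallel gripper is mounted at the origin on the work surface. World frame = base frame: x ahead of the robot, y to its left, z up, the work surface at z = 0. Lengths are in m, angles in rad, forces in N, time in s.
With the tool pointing down it reaches from about 0.35 to 0.85 m from the base axis. Payload 8.1 kg.
Tool frame: the origin (TCP) lies on the centre line of the jaws, within the pads' length; the fingertips stand 17 mm ahead of it and the grasp point (between the pads) lies 2 mm behind it; z points along the fingers, y is the line along which they close (so a half turn about z gives the same grasp; the last joint's range is limited). The gripper opens to 93 mm and grips with 3 to 60 N. Pads are 15 mm wide; open, the fingers measure 128 mm over their backs; the gripper's body (75 mm by 188 mm) begins 65 mm behind the grasp point.
Start: joints at [1.149, 0.13, 1.488, -0, 1.523, -0.085], TCP at [0.198, 0.566, 0.236] pointing down, gripper open.
Joint ranges: [-2.96, 2.96], [-0.89, 2.26], [0.02, 2.5], [-1.34, 4.48], [0, 2.73], [-2.66, 2.66]. Speed limits (rad/s): [2.39, 2.39, 2.79, 3.14, 3.14, 3.14].

### API

Orientations are given as a rotation vector (axis times angle).
In Python, from plant import telemetry, viewer, order gives the robot as it stands.
- The arm moves only by the tool send_rows, never from a script. Its argument "plan" is a list that holds one entry, the list of rows, each a list of 5 numbers: the closure, from -1 (fully open) to 1 (shut), then the shift along the world's x, y, z normalised to -1 to 1, where 1 is 0.2 m, then the turn about the world's z normalised to -1 to 1, where 1 is 60 degrees. A call has 1 to 20 rows; each row is the pose to reach, as a shift and turn from the pose commanded when the call began; what a row does not reach only later rows make up. A row lasts 1/12 s, in which the tool goes at most 41.7 mm and 7.16 degrees, less where a joint would pass 70% of its speed; a pose out of reach is approached as far as the arm can. A call with a number of a shift or a turn outside -1 to 1 is refused whole. A call with a gripper value outside its range is refused whole. The fingers move at their own pace and stop on an object; "force" is the grip in N (left out, the last holds). Time passes only in rows, so rows that repeat a pose let the fingers close. It gives the time, the measured TCP pose, the force, the opening and the grip force at its end, in the units of the state.
- telemetry.read_state(): the state, without advancing time (a new reading comes with each control period).
- viewer.read_camera(name): name is "side" or "top" or "wrist"; returns (picture, depth): 400x640x3 uint8, blue, green, red; 400x640 float32, m along the optical axis (not along the pixel's ray), 0 where there is no reading.
- viewer.calibration(name): a dict with "camera_matrix" (3x3 intrinsics, pixels), "extrinsics" (4x4, takes a point from camera to world coordinates); the wrist camera has in their place "hand_eye" (4x4, takes a point from camera to tool coordinates, whose origin is the TCP and whose axes are the flange's). Camera axes: x right, y up, looking along -z (the intrinsics and any distortion apply to the point x, -y, -z); pixel columns grow to the right and rows downward; lengths in m; the calibration is good to about 2 mm. A picture is of the moment at which its call begins: read the wrist's pose just before it. calibration takes no time and is no camera call.
- order.close_job(): hands the job in; it is judged then, once.
The state is a dict: "t": time; "q": joint angles; "dq": joint speeds; "joint_torque": joint torques, N m; "tool_pos": TCP position; "orientation": TCP orientation; "force": force on the tool from outside, world axes, zero at the start; "wrist_torque": the same for the moment, N m; "opening": finger opening in m; "gripper_force": force on a finger pad.
Only numpy, scipy, OpenCV 4.12 (cv2) and the standard library are available. Lean on these libraries where they do the work, as an engineer would, in place of code of your own. Each camera call takes 0.05 s, during which the arm holds its last target. There are 200 camera calls.

## Working session

There is one attempt and no reset: what is moved stays moved. The work goes in short steps, Python scripts to look and compute and a tool call to move; the robot and the scene stay as the last step left them, time stands still between calls to the robot, and variables do not carry over. Pictures are saved under pics/ and viewed, at most 10 in all, crops included, and the job is handed in when it is done.

Besides the shell and the picture viewer there is one more tool, called as name([rows], argument=value, ...), one row to a line, values as JSON. send_rows: Moves the arm, as the interface text tells. Scaled input: -1 to 1 covers 0.2 m each way for a shift and 60 degrees each way for a turn. Its arguments: {"type":"object","properties":{"plan":{"type":"array"},"force":{"type":"number"}},"required":["plan"]}

```bash
ls; mkdir -p pics; cat > h.py <<'E'
import numpy as np, cv2
from scipy.spatial.transform import Rotation as R
from plant import telemetry, viewer, order
def grab(n):
    s=telemetry.read_state(); c=viewer.calibration(n); im,d=viewer.read_camera(n)
    if n=='wrist':
        T=np.eye(4);T[:3,:3]=R.from_rotvec(s['orientation']).as_matrix();T[:3,3]=s['tool_pos'];E=T@np.array(c['hand_eye'])
    else: E=np.array(c['extrinsics'])
    np.savez('pics/'+n+'_last.npz',im=im,d=d,E=E,K=np.array(c['camera_matrix']))
    return im,d,E,np.array(c['camera_matrix'])
def load(n):
    z=np.load('pics/'+n+'_last.npz');return z['im'],z['d'],z['E'],z['K']
def px2w(u,v,z,E,K):  # depth z
    p=np.linalg.inv(K)@np.array([u,v,1.])*z
    return (E@np.array([p[0],-p[1],-p[2],1]))[:3]
def ray_at(u,v,h,E,K):  # intersect with height h
    a=E[:3,3];b=px2w(u,v,1.,E,K)-a
    return a+b*(h-a[2])/b[2]
def cloud(d,E,K):
    v,u=np.indices(d.shape);p=np.stack([(u-K[0,2])/K[0,0]*d,-(v-K[1,2])/K[1,1]*d,-d],-1)
    return p@E[:3,:3].T+E[:3,3]
E
python3 - <<'E'
from h import *
for n in('top','side'):
    im,d,E,K=grab(n);cv2.imwrite(f'pics/{n}1.png',im);print(n,E.round(3).tolist(),K.round(1).tolist(),(d>0).mean())
print(viewer.calibration('top').keys(),telemetry.read_state())
print(np.array(viewer.calibration('wrist')['hand_eye']).round(3).tolist())
E
```

```text
pics
top [[-0.002, 0.986, -0.17, 0.311], [-1.0, -0.003, -0.008, 0.01], [-0.008, 0.17, 0.985, 1.246], [0.0, 0.0, 0.0, 1.0]] [[470.5, 0.0, 315.2], [0.0, 470.5, 201.1], [0.0, 0.0, 1.0]] 0.9958515625
side [[0.934, 0.257, -0.25, 0.276], [-0.358, 0.674, -0.646, -0.535], [0.002, 0.692, 0.722, 0.67], [0.0, 0.0, 0.0, 1.0]] [[407.7, 0.0, 314.6], [0.0, 407.7, 201.8], [0.0, 0.0, 1.0]] 0.99608203125
dict_keys(['camera_matrix', 'extrinsics']) {'t': 0.1, 'q': array([ 1.14859316e+00,  1.31079851e-01,  1.48915946e+00,  2.73058613e-05,
        1.52302062e+00, -8.54109983e-02]), 'dq': array([ 0.00015208, -0.00387354, -0.00245373, -0.0001201 ,  0.00010861,
        0.00024005]), 'joint_torque': array([ 7.64708748e-04, -5.61341929e+01, -4.93092656e+01,  7.69345346e-02,
        2.93512386e-02, -1.36216985e-05]), 'tool_pos': array([0.19805208, 0.56585396, 0.23470179]), 'orientation': array([-5.26462433e-01, -3.09671427e+00,  2.52394285e-03]), 'force': array([ 0.67890555, -0.33673885,  0.0680192 ]), 'wrist_torque': array([ 0.00901853, -0.01188172, -0.05123429]), 'gripper_force': 0.0, 'opening': 0.09351976779675894}
[[-0.0, 0.959, 0.283, 0.08], [1.0, 0.0, -0.0, -0.001], [-0.0, 0.283, -0.959, -0.148], [0.0, 0.0, 0.0, 1.0]]
```

View pics/top1.png

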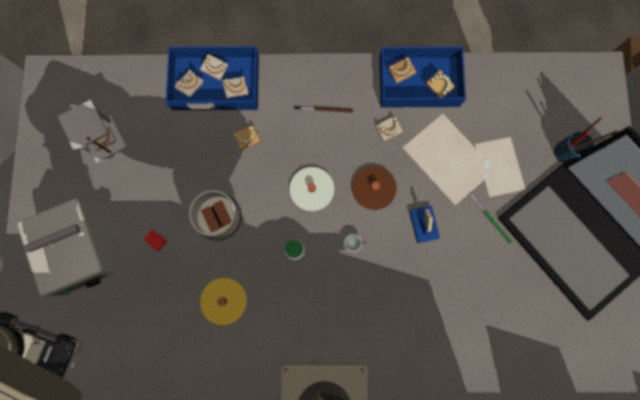

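View pics/side1.png

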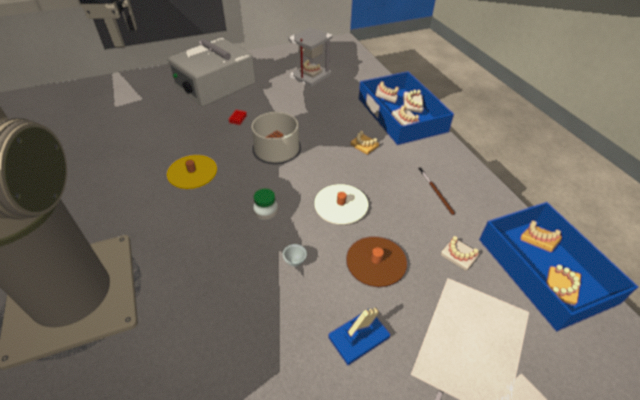

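Candidates (top view): lid is white (312,188); brown (374,187) and yellow (223,301) are the look-alikes. Crucible (215,215), stand with part (425,222). I'll look closer at both.

```bash
python3 - <<'E'
from h import *
im,d,E,K=load('top');im2,d2,E2,K2=load('side')
f=lambda i,u0,u1,v0,v1,s:cv2.resize(i[v0:v1,u0:u1],None,fx=s,fy=s,interpolation=cv2.INTER_CUBIC)
a=f(im,400,450,190,250,6);b=f(im,185,245,185,245,6);c=f(im2,320,410,295,365,5);e=f(im2,240,310,105,165,5)
W=np.zeros((360+350,810,3),np.uint8);W[:360,:300]=a;W[:360,310:670]=b;W[360:710,:450]=c;W[360:660,455:805]=e
W=cv2.convertScaleAbs(W[:,:],alpha=1.4);W=cv2.resize(W,(684,600));cv2.imwrite('pics/crop1.png',W)
P=cloud(d,E,K);P2=cloud(d2,E2,K2)
for nm,u,v in(('lid',312,188),('bowlc',215,215),('stand',425,222),('jar',294,249),('dish',352,242),('tan',247,137),('white',389,126)):
    print(nm,P[v,u].round(3), ray_at(u,v,0.03,E,K).round(3))
# stand region cloud
for Q,I in((P,im),(P2,im2)):
    m=(abs(Q[...,0]-.27)<.15)&(abs(Q[...,1]+.25)<.15)&(Q[...,2]>.012)
    q=Q[m];print(len(q),q.min(0).round(3),q.max(0).round(3))
E
```

```text
lid [0.553 0.028 0.039] [0.555 0.028 0.03 ]
bowlc [0.487 0.287 0.009] [0.484 0.282 0.03 ]
stand [ 0.462 -0.262  0.044] [ 0.464 -0.265  0.03 ]
jar [0.393 0.073 0.057] [0.395 0.075 0.03 ]
dish [ 0.414 -0.077  0.007] [ 0.412 -0.075  0.03 ]
tan [0.7   0.205 0.014] [0.695 0.203 0.03 ]
white [ 0.73  -0.182  0.013] [ 0.724 -0.179  0.03 ]
34 [ 0.41  -0.288  0.014] [ 0.418 -0.101  0.029]
81 [ 0.412 -0.286  0.013] [ 0.42  -0.245  0.02 ]
```

View pics/crop1.png

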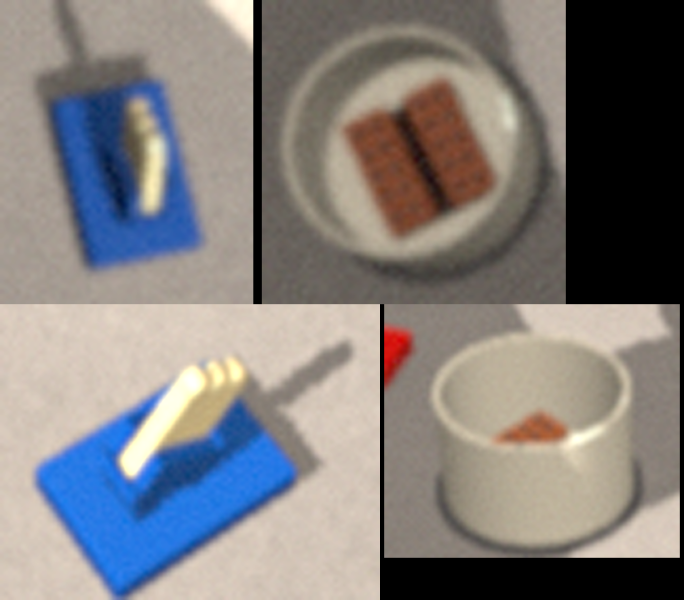

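Confirmed: the part leans within its own plane (faces vertical), so grip across thickness. The slot is visible. Go to a wrist view over the bowl.

send_rows([
  [[-1, 0.75, -0.7, 0.3, -1], [-1, 0.75, -0.7, 0.3, -1], [-1, 0.75, -0.7, 0.3, -1], [-1, 0.75, -0.7, 0.3, -1], [-1, 0.75, -0.7, 0.3, -1], [-1, 0.75, -0.7, 0.3, -1], [-1, 0.75, -0.7, 0.3, -1], [-1, 0.75, -0.7, 0.3, -1], [-1, 0.75, -0.7, 0.3, -1]],
])

```text
t: 0.85
tool_pos: [0.3486, 0.4257, 0.2953]
orientation: [-2.015, -2.41, 0.001]
force: [-0.1, 0.1, 0.5]
opening: 0.093
gripper_force: 0.0
```

send_rows([
  [[-1, 0.75, -0.7, 0, -1], [-1, 0.75, -0.7, 0, -1], [-1, 0.75, -0.7, 0, -1], [-1, 0.75, -0.7, 0, -1], [-1, 0.75, -0.7, 0, -1], [-1, 0.75, -0.7, 0, -1], [-1, 0.75, -0.7, 0, -1], [-1, 0.75, -0.7, 0, -1], [-1, 0.75, -0.7, 0, -1]],
])

```text
t: 1.6
tool_pos: [0.4983, 0.2857, 0.2949]
orientation: [2.95, 1.08, -0.002]
force: [-0.2, -0.1, 0.1]
opening: 0.0932
gripper_force: 0.0
```

send_rows([
  [[-1, 0, 0, 0, -0.33], [-1, 0, 0, 0, -0.33], [-1, 0, 0, 0, -0.33], [-1, 0, 0, 0, -0.33], [-1, 0, 0, 0, -0.33], [-1, 0, 0, 0, -0.33]],
])

```text
t: 2.1
tool_pos: [0.4981, 0.2863, 0.2954]
orientation: [3.088, 0.575, -0.001]
force: [-0.4, -0.4, 0.3]
opening: 0.0936
gripper_force: 0.0
```

```bash
python3 - <<'E'
from h import *
im,d,E,K=grab('wrist');print(E.round(3).tolist(),K.round(1).tolist())
s=telemetry.read_state();M=R.from_rotvec(s['orientation']).as_matrix();print(s['t'],s['tool_pos'],M.round(3).tolist(),s['q'].round(2))
cv2.imwrite('pics/w1.png',im)
np.savez('pics/wbowl1.npz',im=im,d=d,E=E,K=K)
P=cloud(d,E,K)
# bowl rim: height ~ .074
m=(abs(P[...,2]-.074)<.004);q=P[m];print('rim',len(q),q.mean(0))
A=np.c_[2*q[:,:2],np.ones(len(q))];x=np.linalg.lstsq(A,(q[:,:2]**2).sum(1),rcond=None)[0];print('circle',x[:2],np.sqrt(x[2]+x[0]**2+x[1]**2))
m=abs(P[...,2]-.026)<.004;m&=np.hypot(P[...,0]-x[0],P[...,1]-x[1])<.045;q=P[m];print('block',len(q),q.mean(0))
E
```

```text
[[0.36, 0.895, 0.264, 0.57], [-0.933, 0.345, 0.102, 0.314], [0.0, -0.283, 0.959, 0.443], [0.0, 0.0, 0.0, 1.0]] [[360.2, 0.0, 321.4], [0.0, 360.2, 205.2], [0.0, 0.0, 1.0]]
2.15 [0.49817717 0.28627835 0.2954287 ] [[0.933, 0.359, -0.0], [0.359, -0.933, -0.0], [-0.0, 0.0, -1.0]] [0.43 0.04 1.47 0.   1.63 1.64]
rim 2538 [0.46148654 0.42756588 0.07339056]
circle [0.48193252 0.4285735 ] 0.16175080845693934
block 0 [nan nan nan]<stdin>:10: RuntimeWarning: Mean of empty slice.
  ret = um.true_divide(
```

View pics/w1.png

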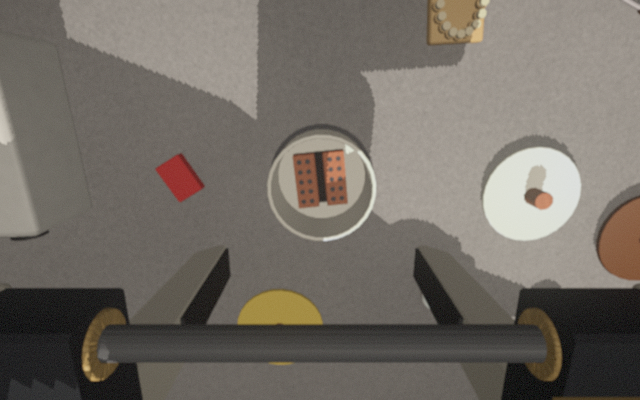

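The bowl is at about (322,188), with the slot a dark strip from (320,152) to (324,203). Fit these numerically and on an enlarged crop.

```bash
cat > bowl.py <<'E'
from h import *
import sys
def analyse(f,c0=(.486,.285)):
    z=np.load(f);im,d,E,K=[z[k] for k in('im','d','E','K')]
    P=cloud(d,E,K);r=np.hypot(P[...,0]-c0[0],P[...,1]-c0[1])
    m=(P[...,2]>.068)&(P[...,2]<.08)&(r<.075);q=P[m]
    A=np.c_[2*q[:,:2],np.ones(len(q))];x=np.linalg.lstsq(A,(q[:,:2]**2).sum(1),rcond=None)[0]
    print('rim',len(q),q[:,2].mean(),x[:2],np.sqrt(x[2]+x[0]**2+x[1]**2))
    b,g,rr=[im[...,i].astype(int) for i in range(3)]
    m=(rr>1.35*b)&(rr>60)&(r<.05)
    print('block n',m.sum(),'z',np.median(P[m][:,2]))
    v,u=np.nonzero(m);q=np.array([ray_at(a,c,.026,E,K)[:2] for a,c in zip(u,v)]).astype(np.float32)
    print('block rect',cv2.minAreaRect(q))
    # warp plan view of z=.026 plane, 0.25mm/px
    return im,d,E,K,P,x[:2]
def plan(im,E,K,c,ang,h,S=.00025,n=320):
    i=(np.arange(n)-n/2)*S;X,Y=np.meshgrid(i,-i);ca,sa=np.cos(ang),np.sin(ang)
    W=np.stack([c[0]+X*ca-Y*sa,c[1]+X*sa+Y*ca,np.full_like(X,h)],-1)
    p=(W-E[:3,3])@E[:3,:3];u=K[0,0]*p[...,0]/-p[...,2]+K[0,2];v=-K[1,1]*p[...,1]/-p[...,2]+K[1,2]
    return cv2.remap(im,u.astype(np.float32),v.astype(np.float32),cv2.INTER_CUBIC)
E
python3 - <<'E'
from bowl import *
im,d,E,K,P,c=analyse('pics/wbowl1.npz')
a=np.radians(21)
p1=plan(im,E,K,c,a,.026);p2=plan(im,E,K,c,a,.074,.0004)
cv2.imwrite('pics/plan1.png',np.hstack([cv2.resize(p1,None,fx=1.25,fy=1.25),cv2.resize(p2,None,fx=1.25,fy=1.25)]))
g=p1.max(2).astype(float)
for x0 in range(60,260,20):
    col=g[:,x0:x0+20].mean(1); y=np.arange(320); s=(y>90)&(y<230);w=np.clip(75-col,0,None)*s
    print(x0, 'min',col[s].min().round(), 'cen mm',((160-(w*y).sum()/w.sum())*.25).round(2),'w',(s&(col<75)).sum()*.25)
E
```

```text
rim 1385 0.07248355097738739 [0.48444806 0.28095521] 0.055483770207806475
block n 2438 z 0.024999646785260704
block rect ((0.37189334630966187, 0.26499003171920776), (0.3084448575973511, 0.10724103450775146), 1.6259782314300537)
60 min 48.0 cen mm -1.24 w 8.0
80 min 49.0 cen mm -0.86 w 8.0
100 min 48.0 cen mm -0.35 w 8.0
120 min 48.0 cen mm 0.22 w 8.0
140 min 48.0 cen mm 0.72 w 8.0
160 min 47.0 cen mm 1.23 w 8.0
180 min 49.0 cen mm 1.73 w 8.25
200 min 48.0 cen mm 2.26 w 8.0
220 min 48.0 cen mm 2.76 w 8.0
240 min 48.0 cen mm 3.33 w 8.25
```

View pics/plan1.png

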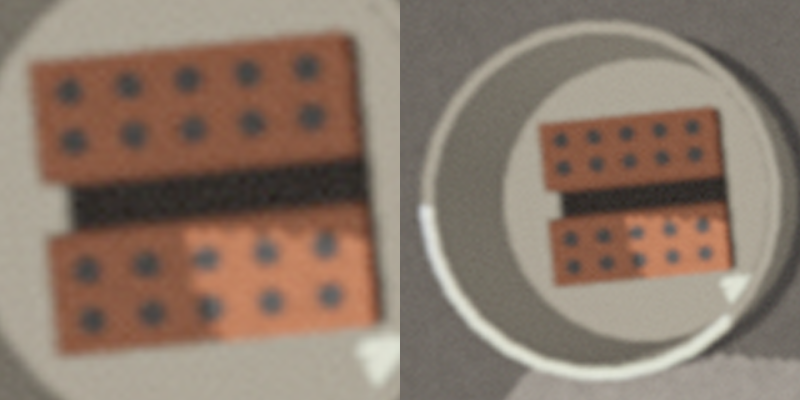

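Slot measured: centre ≈ (0.485, 0.282), direction ≈ 27°. Now to the stand for a wrist view.

send_rows([
  [[-1, 0, -1, 0, 0], [-1, 0, -1, 0, 0], [-1, 0, -1, 0, 0], [-1, 0, -1, 0, 0], [-1, 0, -1, 0, 0]],
])

```text
t: 2.57
tool_pos: [0.4979, 0.0839, 0.2957]
orientation: [3.088, 0.573, 0.0]
force: [0.5, -1.0, -0.2]
opening: 0.0931
gripper_force: 0.0
```

send_rows([
  [[-1, 0, -1, 0, 0], [-1, 0, -1, 0, 0], [-1, 0, -1, 0, 0], [-1, 0, -1, 0, 0], [-1, 0, -1, 0, 0]],
])

```text
t: 2.98
tool_pos: [0.4978, -0.1165, 0.2958]
orientation: [3.088, 0.572, 0.001]
force: [0.6, -0.3, -1.5]
opening: 0.0929
gripper_force: 0.0
```

send_rows([
  [[-1, -0.1, -0.73, -0.2, -0.13], [-1, -0.1, -0.73, -0.2, -0.13], [-1, -0.1, -0.73, -0.2, -0.13], [-1, -0.1, -0.73, -0.2, -0.13], [-1, -0.1, -0.73, -0.2, -0.13], [-1, -0.1, -0.73, -0.2, -0.13], [-1, -0.1, -0.73, -0.2, -0.13]],
])

```text
t: 3.57
tool_pos: [0.4784, -0.2593, 0.2558]
orientation: [-3.12, -0.359, -0.0]
force: [0.6, -0.1, -0.5]
opening: 0.0927
gripper_force: 0.0
```

```bash
python3 - <<'E'
from h import *
im,d,E,K=grab('wrist')
s=telemetry.read_state();M=R.from_rotvec(s['orientation']).as_matrix();print(s['t'],s['tool_pos'],np.degrees(np.arctan2(M[1,0],M[0,0])),s['q'].round(2))
np.savez('pics/wst1.npz',im=im,d=d,E=E,K=K)
P=cloud(d,E,K);b,g,r=[im[...,i].astype(int) for i in range(3)]
near=(np.hypot(P[...,0]-.46,P[...,1]+.265)<.08)
blue=near&(b>2*r)&(b>70)
v,u=np.nonzero(blue);print('blue',len(u),u.min(),u.max(),v.min(),v.max())
ivo=near&(r>1.25*b)&(P[...,2]>.02);v,u=np.nonzero(ivo);print('ivory',len(u),u.min(),u.max(),v.min(),v.max())
q=P[ivo];A=q[:,:2]-q[:,:2].mean(0);w,V=np.linalg.eigh(A.T@A);t=V[:,1]*np.sign(V[0,1])
print('mean',q.mean(0),'dir deg',np.degrees(np.arctan2(t[1],t[0])))
a=A@t;n=A@np.array([-t[1],t[0]]);print('along',a.min(),a.max(),'across',np.percentile(n,[1,50,99]),'z',q[:,2].min(),q[:,2].max())
for k in np.linspace(a.min(),a.max(),9)[:-1]:
    mm=(a>=k)&(a<k+.006);print((k).round(4),np.percentile(q[mm][:,2],[50,95]).round(4),n[mm].mean().round(4))
base=P[blue&(P[...,2]<.02)];print('base z',np.median(base[:,2]),cv2.minAreaRect(base[:,:2].astype(np.float32)))
u0,v0=int(u.mean()),int(v.mean());c=im[v0-55:v0+55,u0-70:u0+70]
cv2.imwrite('pics/wst1.png',cv2.resize(c,None,fx=5.5,fy=5.4,interpolation=cv2.INTER_CUBIC));print(u0,v0)
E
```

```text
3.6167 [ 0.47869352 -0.25889368  0.25611712] 13.188874652548739 [-0.59 -0.03  1.62  0.    1.55  0.75]
blue 3189 299 352 149 226
ivory 6474 1 639 171 399
mean [ 0.50131076 -0.25664893  0.32230272] dir deg -77.46440978725401
along -0.06465617233708032 0.06100446211684608 across [-0.04506245  0.00393857  0.01199068] z 0.04183196253147525 0.3474642704299616
-0.0647 [0.3368 0.3458] 0.0066
-0.0489 [0.2881 0.3423] -0.0129
-0.0332 [0.3349 0.3364] 0.0059
-0.0175 [0.3351 0.3351] 0.006
-0.0018 [0.0749 0.0832] -0.0322
0.0139 [0.3354 0.3354] 0.0066
0.0296 [0.336 0.337] 0.0069
0.0453 [0.3395 0.346 ] 0.0006
base z 0.01696700972965473 ((0.46175459027290344, -0.26704296469688416), (0.08679110556840897, 0.05726325511932373), 11.440340995788574)
333 336
```

View pics/wst1.png

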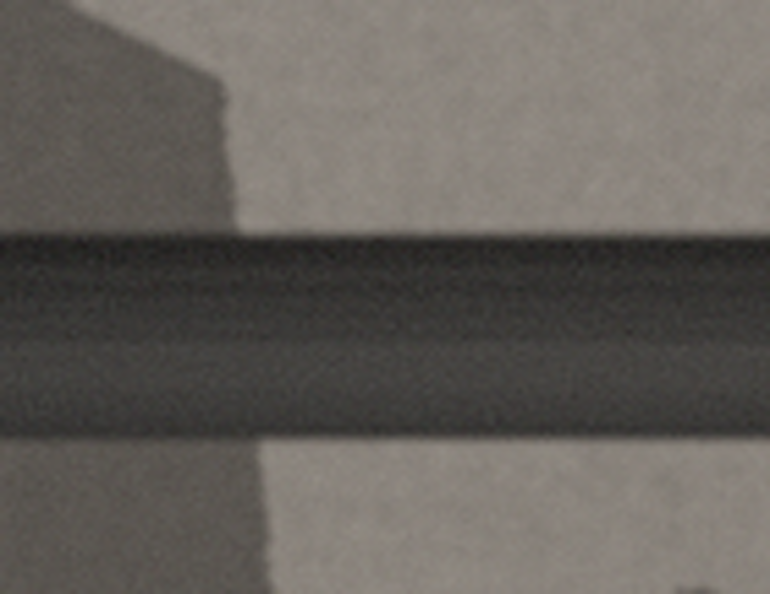

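The crop was centred wrongly: it shows the gripper's rod only, because my mask included it. I'll redo it with the height limited.

```bash
python3 - <<'E'
from h import *
z=np.load('pics/wst1.npz');im,d,E,K=[z[k] for k in('im','d','E','K')]
P=cloud(d,E,K);b,g,r=[im[...,i].astype(int) for i in range(3)]
near=(np.hypot(P[...,0]-.46,P[...,1]+.265)<.07)&(P[...,2]<.12)
v,u=np.indices(d.shape)
ivo=near&(r>1.1*b)&(P[...,2]>.02)&(v<250);print('ivory',ivo.sum(),u[ivo].min(),u[ivo].max(),v[ivo].min(),v[ivo].max())
q=P[ivo];A=q[:,:2]-q[:,:2].mean(0);w,V=np.linalg.eigh(A.T@A);t=V[:,1]*np.sign(V[0,1])
print('mean',q.mean(0),'dir deg',np.degrees(np.arctan2(t[1],t[0])))
a=A@t;n=A@np.array([-t[1],t[0]])
for k in np.arange(a.min(),a.max(),.005):
    mm=(a>=k)&(a<k+.005)
    if mm.sum():print(k.round(4),mm.sum(),np.percentile(q[mm][:,2],[10,50,90]).round(4),np.percentile(n[mm],[3,50,97]).round(4))
blue=near&(b>2*r)&(b>50)
base=P[blue&(P[...,2]<.03)];print('base z',np.percentile(base[:,2],[10,50,90]))
# base edges: use top plane z of base ray intersection
uu,vv=u[blue],v[blue];h=np.median(base[:,2])
Q=np.array([ray_at(x,y,h,E,K)[:2] for x,y in zip(uu,vv)]).astype(np.float32)
print(cv2.minAreaRect(Q))
hi=P[blue&(P[...,2]>.03)];print('walls',len(hi),hi.mean(0),hi[:,2].max())
c=im[140:235,285:365];cv2.imwrite('pics/wst2.png',cv2.resize(c,None,fx=6,fy=6,interpolation=cv2.INTER_CUBIC))
E
```

```text
ivory 405 321 331 171 216
mean [ 0.47005572 -0.26557626  0.0711031 ] dir deg 10.915603371417031
-0.0318 21 [0.0418 0.0442 0.0483] [-0.0046  0.0002  0.0034]
-0.0268 28 [0.0357 0.0541 0.0582] [-0.004   0.0003  0.0035]
-0.0218 21 [0.0329 0.0618 0.0652] [-0.0043  0.0006  0.0037]
-0.0168 23 [0.0678 0.0713 0.0745] [-0.0039 -0.      0.0032]
-0.0118 24 [0.0765 0.0787 0.0813] [-0.0036 -0.0006  0.0031]
-0.0068 40 [0.0822 0.0834 0.0847] [-0.0041 -0.0003  0.0033]
-0.0018 61 [0.0754 0.0817 0.0834] [-0.004  -0.0002  0.0035]
0.0032 45 [0.0762 0.0775 0.0781] [-0.0038 -0.0001  0.0037]
0.0082 63 [0.0546 0.0752 0.0775] [-0.0037  0.0001  0.0038]
0.0132 41 [0.0708 0.0716 0.0722] [-0.0035  0.0002  0.0031]
0.0182 38 [0.0678 0.0704 0.072 ] [-0.0034 -0.0001  0.0033]
base z [0.01593752 0.01696701 0.01793704]
((0.4619434177875519, -0.267156720161438), (0.08727286010980606, 0.057084809988737106), 11.90048599243164)
walls 551 [ 0.45805966 -0.26718733  0.04521634] 0.05688777704012227
```

View pics/wst2.png

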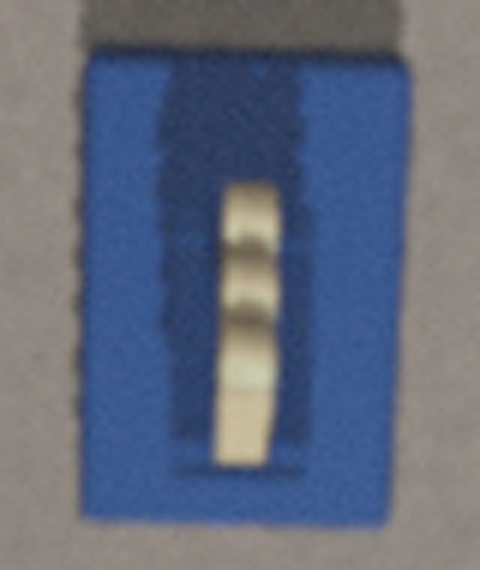

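The part lies along 11.5°, tilted 32°, with its crowns at z≈0.068–0.085. That matches its stated size. Descend straddling it, with the grasp point slightly rear of its centre line.

send_rows([
  [[0.2, -0.035, -0.032, -0.4, -0.028], [0.2, -0.035, -0.032, -0.7, -0.028], [0.2, -0.035, -0.032, -0.78, -0.028], [0.2, -0.035, -0.032, -0.8, -0.028], [0.2, -0.035, -0.032, -0.84, -0.028], [0.2, -0.035, -0.032, -0.88, -0.028], [0.2, -0.035, -0.032, -0.92, -0.028], [0.2, -0.035, -0.032, -0.94, -0.028], [0.2, -0.035, -0.032, -0.94, -0.028]],
], force=5)

```text
t: 4.37
tool_pos: [0.4724, -0.2665, 0.0689]
orientation: [3.125, 0.313, 0.003]
force: [0.0, -0.4, -0.2]
opening: 0.0393
gripper_force: 0.0
```

send_rows([
  [[0.5, 0, 0, 0, 0], [0.6, 0, 0, 0, 0], [0.7, 0, 0, 0, 0], [0.75, 0, 0, 0, 0], [0.8, 0, 0, 0, 0], [0.85, 0, 0, 0, 0], [0.9, 0, 0, 0, 0], [1, 0, 0, 0, 0], [1, 0, 0, 0, 0], [1, 0, 0, 0, 0]],
], force=5)

```text
t: 5.2
tool_pos: [0.4713, -0.266, 0.0678]
orientation: [-3.126, -0.313, 0.0]
force: [-1.5, 1.7, 4.9]
opening: 0.008
gripper_force: 5.0
```

send_rows([
  [[1, 0.01, 0.002, 0.017, 0], [1, 0.021, 0.004, 0.034, 0], [1, 0.031, 0.006, 0.051, 0], [1, 0.042, 0.008, 0.068, 0], [1, 0.052, 0.01, 0.085, 0], [1, 0.062, 0.013, 0.102, 0], [1, 0.072, 0.015, 0.12, 0], [1, 0.083, 0.017, 0.136, 0], [1, 0.083, 0.017, 0.136, 0]],
])

```text
t: 5.95
tool_pos: [0.489, -0.2631, 0.0961]
orientation: [3.125, 0.313, 0.003]
force: [0.7, 0.2, -0.7]
opening: 0.008
gripper_force: 5.0
```

```bash
cat > part.py <<'E'
from h import *
def show(tag):
    # part tilt in side cam from cloud around tool
    s=telemetry.read_state();t=s['tool_pos'];M=R.from_rotvec(s['orientation']).as_matrix();ex=M[:,0]
    im,d,E,K=grab('side');np.savez(f'pics/{tag}.npz',im=im,d=d,E=E,K=K)
    P=cloud(d,E,K)-t;b,g,r=[im[...,i].astype(int) for i in range(3)]
    a=P@ex;n=P@M[:,1];z=P[...,2]
    m=(abs(n)<.03)&(abs(a)<.06)&(z<.03)&(z>-.07)&(r>1.15*b)&(r>100)
    print('t',s['t'],'tcp',t.round(4),'yaw',np.degrees(np.arctan2(ex[1],ex[0])).round(2),'F',s['force'].round(1),'open',s['opening'].round(4),'n',m.sum())
    q=np.c_[a[m],z[m],n[m]]*1e3
    if len(q)>20:
        print('minRect(a,z mm rel tcp)',cv2.minAreaRect(q[:,:2].astype(np.float32)),'n',np.percentile(q[:,2],[10,50,90]).round(1))
        for lo in range(-60,20,6):
            k=(q[:,1]>=lo)&(q[:,1]<lo+6)
            if k.any():print(lo,q[k,0].min().round(1),q[k,0].max().round(1),k.sum())
    v,u=np.nonzero(m)
    return im,(u.mean() if len(u) else 0,v.mean() if len(v) else 0)
E
python3 -c "
from part import *
im,c=show('s_lift');print(c)"
```

```text
Traceback (most recent call last):
  File "part.py", line 9, in show
    print('t',s['t'],'tcp',t.round(4),'yaw',np.degrees(np.arctan2(ex[1],ex[0])).round(2),'F',s['force'].round(1),'open',s['opening'].round(4),'n',m.sum())
                                                                                                                        ^^^^^^^^^^^^^^^^^^
AttributeError: 'float' object has no attribute 'round'
```

```bash
sed -i "s/s\['opening'\].round(4)/round(s['opening'],4)/" part.py
python3 -c "
from part import *
im,c=show('s_lift');print(c)"
```

```text
t 6.0 tcp [ 0.4885 -0.2629  0.0956] yaw 11.44 F [-0.4  0.1  0.2] open 0.008 n 388
minRect(a,z mm rel tcp) ((-12.105806350708008, -12.977848052978516), (89.60478210449219, 34.19025421142578), 76.61031341552734) n [-9.6  2.5 17.6]
-60 -17.0 -17.0 1
-54 -23.4 -23.4 1
-42 -8.6 -0.4 7
-36 -19.7 -2.8 13
-30 -32.1 -6.1 29
-24 -32.1 -8.7 33
-18 -27.8 -7.3 36
-12 -24.4 -4.7 52
-6 -21.1 7.2 60
0 -17.4 4.1 57
6 -13.3 0.3 58
12 -10.1 -2.5 18
18 -10.3 8.3 12
(np.float64(372.2860824742268), np.float64(310.2061855670103))
```

The part is held at about 30° tilt, with its foot corner 44 mm below the TCP. To turn it upright I'll use the crucible's fixed vertical outer wall: press the lower rear edge on it lightly, so the part pivots in the light grip until its edge lies flush.

send_rows([
  [[1, 0.02, 0.0, 0.15, 0], [1, 0.05, 0.1, 0.3, 0], [1, 0.1, 0.25, 0.4, 0.05], [1, 0.14, 0.4, 0.4, 0.1], [1, 0.14, 0.55, 0.4, 0.14], [1, 0.14, 0.7, 0.4, 0.18], [1, 0.14, 0.85, 0.4, 0.22], [1, 0.14, 1, 0.4, 0.258]],
])

```text
t: 6.72
tool_pos: [0.5155, -0.0614, 0.1746]
orientation: [-3.055, -0.734, 0.0]
force: [0.2, -0.2, -1.0]
opening: 0.0079
gripper_force: 5.0
```

send_rows([
  [[1, 0.05, 0.15, 0, 0], [1, 0.1, 0.3, 0, 0], [1, 0.15, 0.45, 0, 0], [1, 0.2, 0.6, 0, 0], [1, 0.25, 0.75, 0, 0], [1, 0.28, 0.9, 0, 0], [1, 0.28, 1, 0, 0]],
])

```text
t: 7.3
tool_pos: [0.5722, 0.1399, 0.1744]
orientation: [-3.054, -0.732, -0.0]
force: [0.5, 0.3, -0.9]
opening: 0.0077
gripper_force: 5.0
```

send_rows([
  [[1, 0, 0.15, 0, 0], [1, 0, 0.3, 0, 0], [1, 0, 0.45, 0, 0], [1, 0, 0.6, 0, 0], [1, 0, 0.75, -0.1, 0], [1, 0, 0.88, -0.2, 0], [1, 0, 0.94, -0.3, 0], [1, 0, 0.945, -0.38, 0], [1, 0, 0.945, -0.415, 0], [1, 0, 0.945, -0.415, 0]],
])

```text
t: 8.13
tool_pos: [0.57, 0.3254, 0.0888]
orientation: [3.054, 0.731, -0.008]
force: [0.2, 0.2, -0.0]
opening: 0.0079
gripper_force: 5.0
```

```bash
python3 -c "
from part import *
im,c=show('s_pre');print(c)
t=telemetry.read_state()['tool_pos'];print(np.hypot(t[0]-.4852,t[1]-.2812),np.degrees(np.arctan2(t[1]-.2812,t[0]-.4852)))"
```

```text
t 8.1333 tcp [0.57   0.3254 0.0888] yaw 26.92 F [ 0.2  0.2 -0. ] open 0.0079 n 526
minRect(a,z mm rel tcp) ((-20.84014320373535, -21.34036636352539), (109.56515502929688, 57.971282958984375), 44.0804557800293) n [-23.3   0.7  17.2]
-60 -48.8 -41.1 24
-54 -51.9 -40.1 26
-48 -54.1 -1.9 30
-42 -48.2 -2.8 35
-36 -55.4 2.7 44
-30 -47.6 6.2 44
-24 -52.1 9.5 54
-18 -53.1 -7.4 45
-12 -26.2 1.9 28
-6 -19.7 4.4 28
0 -17.1 7.4 34
6 -14.3 8.1 34
12 -10.8 6.4 29
18 -10.9 7.2 18
(np.float64(293.60266159695817), np.float64(113.93346007604563))
0.09666778951983286 27.284663599902313
```

send_rows([
  [[1, -0.01, -0.005, 0, 0], [1, -0.018, -0.009, 0, 0], [1, -0.027, -0.014, 0, 0], [1, -0.036, -0.018, 0, 0], [1, -0.045, -0.023, 0, 0], [1, -0.053, -0.027, 0, 0], [1, -0.062, -0.032, 0, 0], [1, -0.067, -0.034, 0, 0], [1, -0.067, -0.034, 0, 0]],
])

```text
t: 8.93
tool_pos: [0.5603, 0.3202, 0.0939]
orientation: [-3.055, -0.73, -0.008]
force: [5.0, 2.6, 3.5]
opening: 0.0081
gripper_force: 5.0
```

```bash
cat >> part.py <<'E'
def rad():
    t=telemetry.read_state()['tool_pos'];print('rad',np.hypot(t[0]-.4852,t[1]-.2812),np.degrees(np.arctan2(t[1]-.2812,t[0]-.4852)))
E
python3 -c "
from part import *
im,c=show('s_p1');print(c);rad()"
```

```text
t 8.9333 tcp [0.5603 0.3202 0.0939] yaw 26.9 F [5.  2.6 3.5] open 0.0081 n 505
minRect(a,z mm rel tcp) ((-16.061201095581055, -25.372886657714844), (116.93643951416016, 46.84321975708008), 58.82548522949219) n [-23.5   0.7  17.4]
-60 -40.2 -28.7 25
-54 -39.9 -30.4 26
-48 -40.7 -29.4 27
-42 -42.1 3.3 37
-36 -40.3 6.4 44
-30 -40.9 8.5 46
-24 -39.3 9.1 50
-18 -22.8 -7.9 16
-12 -22.2 7.8 27
-6 -19.4 6.5 32
0 -14.6 9.4 33
6 -11.1 7.3 31
12 -10.2 7.4 23
18 -10.3 6.4 16
(np.float64(292.1049504950495), np.float64(114.04554455445545))
rad 0.08461670713330584 27.441086433308236
```

Force of 5.6 N is higher than I want. Reduce the grip to the minimum and see whether it relaxes.

send_rows([
  [[1, 0, 0, 0, 0], [1, 0, 0, 0, 0], [1, 0, 0, 0, 0], [1, 0, 0, 0, 0]],
], force=3)

```text
t: 9.32
tool_pos: [0.5586, 0.3196, 0.092]
orientation: [-3.055, -0.731, -0.001]
force: [2.3, 2.2, 1.9]
opening: 0.0081
gripper_force: 3.0
```

```bash
python3 -c "
from part import *
im,c=show('s_p2');rad()
c=im[70:170,235:355];cv2.imwrite('pics/s_p2.png',cv2.resize(c,None,fx=6,fy=6,interpolation=cv2.INTER_CUBIC))"
```

```text
t 9.3167 tcp [0.5586 0.3196 0.092 ] yaw 26.9 F [2.3 2.2 1.9] open 0.0081 n 518
minRect(a,z mm rel tcp) ((-12.896724700927734, -26.856857299804688), (117.07691192626953, 52.90467071533203), 64.81742858886719) n [-23.6   0.   17.5]
-60 -36.5 -27.5 20
-54 -39.1 -27.1 27
-48 -38.2 8.7 32
-42 -37.2 6.8 37
-36 -39.4 5.7 41
-30 -37.5 8.8 46
-24 -38.0 14.0 49
-18 -37.3 -7.6 23
-12 -19.5 8.0 22
-6 -16.6 7.0 35
0 -12.9 7.4 30
6 -10.5 5.9 26
12 -10.5 5.9 26
18 -11.0 5.3 17
rad 0.0826632771455668 27.61296830654047
```

View pics/s_p2.png

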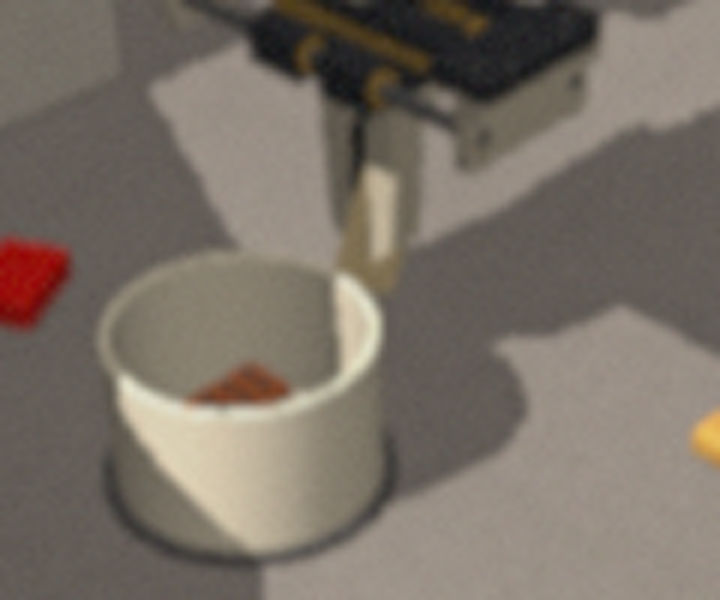

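It pivots nicely: the edge lies on the rim's outside, with the tilt now under 20°. Continue slowly.

send_rows([
  [[1, -0.004, -0.002, 0, 0], [1, -0.008, -0.004, 0, 0], [1, -0.012, -0.006, 0, 0], [1, -0.016, -0.008, 0, 0], [1, -0.02, -0.01, 0, 0], [1, -0.024, -0.012, 0, 0], [1, -0.027, -0.014, 0, 0], [1, -0.027, -0.014, 0, 0], [1, -0.027, -0.014, 0, 0]],
])

```text
t: 10.12
tool_pos: [0.5528, 0.3166, 0.0917]
orientation: [3.055, 0.731, -0.001]
force: [1.6, 1.4, 0.8]
opening: 0.008
gripper_force: 3.0
```

send_rows([
  [[1, -0.003, -0.0015, 0, 0], [1, -0.005, -0.003, 0, 0], [1, -0.008, -0.004, 0, 0], [1, -0.009, -0.0045, 0, 0], [1, -0.009, -0.0045, 0, 0]],
])

```text
t: 10.53
tool_pos: [0.5512, 0.3157, 0.0919]
orientation: [3.055, 0.731, -0.0]
force: [1.5, 1.8, 1.1]
opening: 0.0077
gripper_force: 3.0
```

```bash
python3 -c "
from part import *
im,c=show('s_p3');rad()"
```

```text
t 10.5333 tcp [0.5512 0.3157 0.0919] yaw 26.9 F [1.5 1.8 1.1] open 0.0077 n 512
minRect(a,z mm rel tcp) ((-10.05164909362793, -28.333419799804688), (118.22584533691406, 53.746219635009766), 62.446327209472656) n [-24.1  -1.5  17.3]
-60 -29.7 -19.3 29
-54 -30.8 -19.5 24
-48 -28.8 -18.4 30
-42 -32.0 15.2 33
-36 -29.3 16.6 35
-30 -31.1 18.7 53
-24 -31.4 10.4 45
-18 -27.6 8.9 21
-12 -12.9 4.8 19
-6 -12.3 27.2 28
0 -10.4 26.9 27
6 -11.8 27.0 26
12 -10.4 25.6 24
18 -10.1 7.1 21
rad 0.0745330855615501 27.652425148206692
```

send_rows([
  [[1, -0.003, -0.0015, 0, 0], [1, -0.006, -0.003, 0, 0], [1, -0.006, -0.003, 0, 0]],
])

```text
t: 10.83
tool_pos: [0.55, 0.3151, 0.0918]
orientation: [3.055, 0.731, -0.0]
force: [2.4, 1.4, 1.0]
opening: 0.0081
gripper_force: 3.0
```

send_rows([
  [[1, -0.003, -0.0015, 0, 0], [1, -0.005, -0.0025, 0, 0], [1, -0.005, -0.0025, 0, 0]],
])

```text
t: 11.08
tool_pos: [0.5489, 0.3146, 0.0918]
orientation: [3.055, 0.731, -0.0]
force: [2.5, 1.0, 1.1]
opening: 0.008
gripper_force: 3.0
```

```bash
python3 -c "
from part import *
im,c=show('s_p4');rad()
for f in ('s_p3','s_p4'):
    im=np.load('pics/'+f+'.npz')['im'];
c=im[80:135,270:330];cv2.imwrite('pics/s_p4.png',cv2.resize(c,None,fx=10,fy=10,interpolation=cv2.INTER_CUBIC))"
```

```text
t 11.0833 tcp [0.5489 0.3146 0.0918] yaw 26.9 F [2.5 1.  1.1] open 0.008 n 518
minRect(a,z mm rel tcp) ((-10.27508544921875, -28.508834838867188), (116.84437561035156, 53.46967315673828), 62.47615051269531) n [-24.6  -2.5  17.2]
-60 -25.0 -17.1 27
-54 -28.0 -16.8 24
-48 -25.1 -16.6 28
-42 -27.9 10.8 31
-36 -26.3 16.9 36
-30 -28.4 19.8 55
-24 -25.6 20.0 40
-18 -27.7 -6.8 24
-12 -10.8 26.3 20
-6 -10.5 25.2 25
0 -12.0 25.6 27
6 -10.4 26.9 21
12 -11.0 23.0 22
18 -11.0 4.3 28
rad 0.07195347728408774 27.669049702615492
```

send_rows([
  [[1, -0.002, -0.001, 0, 0], [1, -0.004, -0.002, 0, 0], [1, -0.004, -0.002, 0, 0]],
])

```text
t: 11.38
tool_pos: [0.5482, 0.3143, 0.0918]
orientation: [3.055, 0.731, -0.0]
force: [2.7, 0.1, 0.9]
opening: 0.0078
gripper_force: 3.0
```

send_rows([
  [[1, -0.002, -0.001, 0, 0], [1, -0.004, -0.002, 0, 0], [1, -0.004, -0.002, 0, 0]],
])

```text
t: 11.63
tool_pos: [0.5474, 0.3138, 0.0918]
orientation: [3.055, 0.731, -0.0]
force: [2.4, 0.5, 0.9]
opening: 0.0078
gripper_force: 3.0
```

send_rows([
  [[1, -0.002, -0.001, 0, 0], [1, -0.004, -0.002, 0, 0], [1, -0.004, -0.002, 0, 0]],
])

```text
t: 11.88
tool_pos: [0.5466, 0.3135, 0.0918]
orientation: [3.055, 0.731, -0.0]
force: [1.7, 0.9, 1.2]
opening: 0.0079
gripper_force: 3.0
```

```bash
python3 -c "
from part import *
im,c=show('s_p5');rad();print(telemetry.read_state()['wrist_torque'])"
```

```text
t 11.8833 tcp [0.5466 0.3135 0.0918] yaw 26.9 F [1.7 0.9 1.2] open 0.0079 n 513
minRect(a,z mm rel tcp) ((-6.6804304122924805, -28.50420379638672), (115.89179992675781, 60.356109619140625), 62.59467697143555) n [-24.2  -2.3  17.3]
-60 -21.8 -14.8 23
-54 -25.3 -15.0 28
-48 -23.2 -13.6 26
-42 -23.4 21.7 33
-36 -23.7 19.7 40
-30 -25.9 23.9 45
-24 -25.3 22.7 45
-18 -18.0 23.3 23
-12 -10.6 23.9 18
-6 -11.5 6.5 24
0 -11.4 27.4 24
6 -10.9 28.3 25
12 -10.5 27.1 22
18 -10.5 7.9 25
rad 0.06934882818155012 27.73848575816732
[ 0.13113887 -0.16463007  0.02168034]
```

No clear force jump. Back off, raise clear of the bowl and measure the tilt.

send_rows([
  [[1, 0.02, 0.01, 0, 0], [1, 0.03, 0.015, 0, 0], [1, 0.03, 0.015, 0.1, 0], [1, 0.03, 0.015, 0.2, 0], [1, 0.03, 0.015, 0.3, 0], [1, 0.03, 0.015, 0.4, 0], [1, 0.03, 0.015, 0.4, 0], [1, 0.03, 0.015, 0.4, 0]],
], force=5)

```text
t: 12.6
tool_pos: [0.5534, 0.3169, 0.1728]
orientation: [-3.055, -0.731, -0.003]
force: [0.2, -0.3, -0.8]
opening: 0.0079
gripper_force: 5.0
```

```bash
python3 - <<'E'
from part import *
im,c=show('s_up');print(c)
_,d,E,K=load('side')
s=telemetry.read_state();t=s['tool_pos'];M=R.from_rotvec(s['orientation']).as_matrix()
# project expected upright part outline onto camera-facing face (n=-4mm side nearest cam)
def proj(W):
    p=(W-E[:3,3])@E[:3,:3];return K[0,0]*p[0]/-p[2]+K[0,2],-K[1,1]*p[1]/-p[2]+K[1,2]
for a,z in((-14,-40),(20,-40),(-14,13),(20,13)):
    print(a,z,[np.round(proj(t+M[:,0]*a/1e3+M[:,1]*n+np.array([0,0,z/1e3])),1).tolist() for n in(-.004,.004)])
x,y=proj(t);x,y=int(x),int(y)
# rectified view of face plane n=+-4mm (nearest camera), 0.1mm/px
n=.004 if np.dot(M[:,1],E[:3,3]-t)>0 else -.004
i=np.arange(-40,40,.2);X,Z=np.meshgrid(i,np.arange(25,-60,-.2))
W=t+(X[...,None]*M[:,0]+0)/1e3+n*M[:,1]+Z[...,None]/1e3*np.array([0,0,1])
p=(W-E[:3,3])@E[:3,:3];u=K[0,0]*p[...,0]/-p[...,2]+K[0,2];v=-K[1,1]*p[...,1]/-p[...,2]+K[1,2]
o=cv2.remap(im,u.astype(np.float32),v.astype(np.float32),cv2.INTER_CUBIC)
o=cv2.resize(o,None,fx=1.4,fy=1.4);w,dd,_,_=grab('wrist')
cv2.imwrite('pics/rect.png',cv2.convertScaleAbs(o,alpha=1.3));print(n,o.shape)
E
```

```text
t 12.6 tcp [0.5534 0.3169 0.1728] yaw 26.9 F [ 0.2 -0.3 -0.8] open 0.0079 n 197
minRect(a,z mm rel tcp) ((7.171478271484375, -3.7494277954101562), (66.34366607666016, 41.334014892578125), 88.92749786376953) n [-11.1   2.4  18.5]
-42 19.4 19.4 1
-36 -10.0 21.7 14
-30 -13.2 24.0 32
-24 -12.0 21.9 18
-18 -10.4 6.8 12
-12 -10.3 26.2 18
-6 -10.3 27.9 20
0 -10.2 26.0 17
6 -10.3 28.1 24
12 -7.1 25.9 12
18 -13.1 7.0 13
(np.float64(296.7309644670051), np.float64(78.80710659898477))
-14 -40 [[290.0, 93.5], [292.4, 94.6]]
20 -40 [[299.6, 88.1], [301.9, 89.2]]
-14 13 [[289.1, 73.7], [291.5, 74.8]]
20 13 [[299.0, 68.4], [301.5, 69.5]]
0.004 (595, 560, 3)
```

View pics/rect.png

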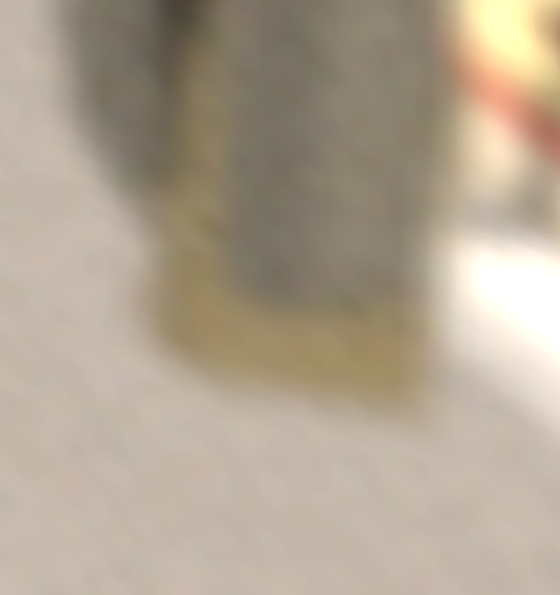

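The tilt left is about 7° (crowns still forward), and the part has slid up in the grip so only ~16–19 mm is exposed below the fingertips, which is too little for the 18 mm slot. I'll set its foot on the clear bench beside the crucible and let it square itself. Then I'll loosen by ~1 mm per side so it stays trapped, rise, and regrip higher.

send_rows([
  [[1, 0.08, 0.04, 0, 0], [1, 0.135, 0.068, -0.1, 0], [1, 0.135, 0.068, -0.25, 0], [1, 0.135, 0.068, -0.4, 0], [1, 0.135, 0.068, -0.52, 0], [1, 0.135, 0.068, -0.58, 0], [1, 0.135, 0.068, -0.62, 0], [1, 0.135, 0.068, -0.64, 0], [1, 0.135, 0.068, -0.64, 0]],
])

```text
t: 13.45
tool_pos: [0.5795, 0.33, 0.0435]
orientation: [3.055, 0.731, -0.001]
force: [-0.8, -0.6, 0.2]
opening: 0.0081
gripper_force: 5.0
```

send_rows([
  [[1, 0, 0, -0.005, 0], [1, 0, 0, -0.01, 0], [1, 0, 0, -0.015, 0], [1, 0, 0, -0.02, 0], [1, 0, 0, -0.025, 0], [1, 0, 0, -0.025, 0]],
], force=3)

```text
t: 13.95
tool_pos: [0.5797, 0.3301, 0.0389]
orientation: [-3.055, -0.731, -0.0]
force: [-0.6, 0.1, -0.2]
opening: 0.0077
gripper_force: 3.0
```

send_rows([
  [[1, 0, 0, -0.004, 0], [1, 0, 0, -0.008, 0], [1, 0, 0, -0.012, 0], [1, 0, 0, -0.012, 0]],
])

```text
t: 14.28
tool_pos: [0.5797, 0.3302, 0.0367]
orientation: [-3.055, -0.731, -0.0]
force: [-0.8, 0.1, 2.5]
opening: 0.0081
gripper_force: 3.0
```

send_rows([
  [[1, 0, 0, -0.004, 0], [1, 0, 0, -0.008, 0], [1, 0, 0, -0.008, 0]],
])

```text
t: 14.53
tool_pos: [0.5797, 0.3302, 0.0349]
orientation: [-3.055, -0.731, -0.0]
force: [-0.8, -0.8, 3.5]
opening: 0.0078
gripper_force: 3.0
```

send_rows([
  [[1, 0, 0, -0.004, 0], [1, 0, 0, -0.008, 0], [1, 0, 0, -0.008, 0]],
])

```text
t: 14.78
tool_pos: [0.5796, 0.3301, 0.033]
orientation: [3.055, 0.731, -0.0]
force: [-1.0, 0.9, 4.1]
opening: 0.0081
gripper_force: 3.0
```

send_rows([
  [[0.81, 0, 0, 0, 0], [0.79, 0, 0, 0, 0], [0.78, 0, 0, 0, 0], [0.78, 0, 0, 0, 0], [0.78, 0, 0, 0, 0]],
])

```text
t: 15.2
tool_pos: [0.5796, 0.33, 0.033]
orientation: [3.055, 0.731, -0.0]
force: [0.3, 1.0, 1.3]
opening: 0.0102
gripper_force: 0.0
```

send_rows([
  [[0.78, 0.005, 0.003, 0.006, 0], [0.78, 0.012, 0.006, 0.018, 0], [0.78, 0.018, 0.009, 0.03, 0], [0.78, 0.025, 0.013, 0.042, 0], [0.78, 0.03, 0.015, 0.053, 0], [0.78, 0.03, 0.015, 0.053, 0]],
])

```text
t: 15.7
tool_pos: [0.5864, 0.3334, 0.0448]
orientation: [-3.055, -0.731, -0.002]
force: [0.1, 0.2, 0.7]
opening: 0.0101
gripper_force: 0.0
```

```bash
python3 - <<'E'
from part import *
im,c=show('s_bench');print(c)
E
```

```text
t 15.7 tcp [0.5864 0.3334 0.0448] yaw 26.9 F [0.1 0.2 0.7] open 0.0101 n 361
minRect(a,z mm rel tcp) ((-3.870922088623047, -8.835868835449219), (77.4267578125, 112.27661895751953), 89.88616180419922) n [-10.4   2.4  18.8]
-48 -35.5 52.2 53
-42 -26.2 11.7 23
-36 -21.1 13.3 20
-30 -58.8 13.4 23
-24 -59.5 -4.6 16
-18 -59.5 -2.6 15
-12 -59.5 4.1 25
-6 -59.6 9.5 35
0 -59.9 8.3 36
6 -60.0 8.1 36
12 -59.7 7.1 25
18 -59.8 7.0 25
(np.float64(303.3213296398892), np.float64(120.51523545706371))
```

Foot flat on the bench, part still trapped between the pads. Regrip and lift.

send_rows([
  [[0.82, 0, 0, 0, 0], [0.9, 0, 0, 0, 0], [1, 0, 0, 0, 0], [1, 0, 0, 0, 0], [1, 0, 0, 0, 0]],
], force=8)

```text
t: 16.17
tool_pos: [0.5856, 0.3331, 0.0438]
orientation: [3.055, 0.731, -0.0]
force: [-0.5, 0.3, 0.5]
opening: 0.0082
gripper_force: 8.0
```

send_rows([
  [[1, 0, 0, 0.02, 0], [1, 0, 0, 0.1, 0], [1, 0, 0, 0.25, 0], [1, 0, 0, 0.4, 0], [1, 0, 0, 0.5, 0], [1, -0.1, -0.05, 0.55, 0], [1, -0.2, -0.1, 0.55, 0], [1, -0.2, -0.1, 0.55, 0], [1, -0.2, -0.1, 0.55, 0]],
])

```text
t: 16.92
tool_pos: [0.545, 0.3128, 0.1539]
orientation: [3.055, 0.731, -0.0]
force: [0.5, 0.0, -0.4]
opening: 0.008
gripper_force: 8.0
```

```bash
python3 - <<'E'
from part import *
im,c=show('s_up2');print(c)
# ivory pixels: rectified near face; print row/col profile of part mask
_,d,E,K=load('side');s=telemetry.read_state();t=s['tool_pos'];M=R.from_rotvec(s['orientation']).as_matrix()
P=cloud(d,E,K)-t;a=P@M[:,0]*1e3;n=P@M[:,1]*1e3;z=P[...,2]*1e3
v,u=np.nonzero((abs(n)<25)&(abs(a)<32)&(z>-62)&(z<5))
b=im.astype(int)
for vv in range(v.min(),v.max()+1):
    k=sorted(u[v==vv]);print(vv,k[0],k[-1],' '.join(f'{b[vv,x,2]-b[vv,x,0]:d}/{a[vv,x]:.0f},{n[vv,x]:.0f},{z[vv,x]:.0f}' for x in k[::2]))
w,wd,WE,WK=grab('wrist');np.savez('pics/w_up2.npz',im=w,d=wd,E=WE,K=WK)
Q=cloud(wd,WE,WK)-t;aa=Q@M[:,0]*1e3;nn=Q@M[:,1]*1e3;zz=Q[...,2]*1e3
m=(abs(nn)<8)&(abs(aa)<35)&(zz<20)&(zz>-70);print('wrist pts',m.sum())
for lo in range(-60,20,5):
    k=m&(zz>=lo)&(zz<lo+5)
    if k.sum()>3:print(lo,k.sum(),'a',np.percentile(aa[k],[5,50,95]).round(1),'n',np.percentile(nn[k],[5,50,95]).round(1))
E
```

```text
t 16.9167 tcp [0.545  0.3128 0.1539] yaw 26.91 F [ 0.5  0.  -0.4] open 0.008 n 273
minRect(a,z mm rel tcp) ((-4.974712371826172, -6.635963439941406), (35.98347091674805, 72.17413330078125), 2.002424716949463) n [-4.8  2.6 18. ]
-48 -18.4 8.3 6
-42 -21.0 12.9 29
-36 -21.4 14.0 22
-30 -20.6 13.1 27
-24 -22.4 13.6 18
-18 -20.3 -8.2 15
-12 -21.0 6.1 19
-6 -21.1 4.4 31
0 -20.4 5.9 27
6 -18.3 5.6 28
12 -10.5 4.7 14
18 -9.8 7.9 19
(np.float64(291.8058608058608), np.float64(89.58974358974359))
82 284 285 18/-10,-20,4
83 284 286 20/-11,-18,2 27/-9,-14,3
84 284 285 18/-10,-20,-2
85 285 299 23/-11,-15,-2 31/-8,2,4 21/5,16,3
86 285 299 23/-11,-16,-5 46/-15,3,4 27/-10,4,2 18/-8,13,5 21/3,18,2
87 285 299 22/-12,-15,-7 43/-19,-0,2 44/-16,3,2 28/-10,4,-0 17/-10,11,3 22/-10,18,5 20/-2,16,1 21/4,18,-1
88 286 299 32/-20,-3,-1 43/-18,2,-0 40/-12,2,-3 19/-11,8,-1 18/-9,13,0 24/-3,14,-3 20/1,17,-3
89 286 299 32/-22,-1,-3 42/-18,2,-3 42/-12,3,-5 23/-12,9,-3 16/-10,14,-1 21/-6,17,-2 21/1,16,-6
90 286 298 29/-18,-5,-8 42/-20,3,-5 42/-14,4,-7 17/-10,11,-6 21/-10,18,-3 21/-2,17,-7
91 286 297 30/-20,-3,-10 40/-
[... 885 characters left out ...]
40
102 286 291 25/-19,-7,-42 38/-22,3,-37 40/-14,3,-41
103 287 289 28/-22,-0,-41 33/-16,1,-43
wrist pts 2559
-45 40 a [12.8 13.  13.3] n [-3.6 -0.   3.6]
-40 42 a [12.7 13.  13.4] n [-3.5 -0.3  3.5]
-35 47 a [12.8 13.  13.3] n [-3.5  0.3  3.8]
-30 52 a [12.7 13.1 13.4] n [-3.6 -0.   3.4]
-25 59 a [12.6 13.1 13.4] n [-3.8 -0.3  3.7]
-20 91 a [ 5.8 12.8 13.3] n [-6.9  0.2  6.9]
-15 134 a [ 5.9  7.7 13.4] n [-7.4  0.2  7.2]
-10 137 a [ 5.9 12.7 13.3] n [-6.9 -0.2  7.2]
-5 165 a [ 5.8  7.9 13.3] n [-7.1  0.2  7.1]
0 309 a [-10.5   7.4  13. ] n [-6.5  0.2  6.4]
5 1182 a [-16.6  -0.9  11.2] n [-3.8 -0.   3.8]
10 155 a [-4.7  6.   7.9] n [-7.3 -4.   7.3]
15 145 a [-7.6  6.9  7.7] n [-7.5  3.9  7.4]
```

The part is upright (front edge constant at a=13.0 mm) and the wrist camera sees it centred, n≈0. Foot is at TCP −44 mm. Refine the slot line from the wrist image.

```bash
python3 - <<'E'
from bowl import *
z=np.load('pics/wbowl1.npz');im,E,K=z['im'],z['E'],z['K']
c=np.array([.4852,.2812])
for h in(.026,.008):
  for deg in (26,26.5,27,27.5):
    p=plan(im,E,K,c,np.radians(deg),h);g=p.max(2).astype(float);y=np.arange(320);o=[]
    for x0 in range(80,240,20):
        col=cv2.GaussianBlur(g[:,x0:x0+20].mean(1)[:,None],(1,5),0)[:,0];s=(y>110)&(y<210)
        k=y[s&(col<80)];
        lo,hi=k.min(),k.max();
        f=lambda i,j:(i+(80-col[i])/(col[j]-col[i])*(j-i))
        o.append((160-(f(lo,lo-1)+f(hi,hi+1))/2)*.25); w=(hi-lo)*.25
    print(h,deg,np.round(o,2),'w',w)
print('d', E[:3,3])
E
```

```text
0.026 26 [0.82 0.86 0.89 1.05 1.07 1.19 1.24 1.32] w 8.25
0.026 26.5 [0.98 0.97 0.96 1.07 1.05 1.13 1.13 1.16] w 8.25
0.026 27 [1.13 1.08 1.03 1.09 1.02 1.06 1.03 1.01] w 8.0
0.026 27.5 [1.29 1.19 1.09 1.12 1.   0.99 0.92 0.86] w 8.25
0.008 26 [1.25 1.24 1.43 1.44 1.53 1.63 1.69 1.76] w 8.5
0.008 26.5 [1.41 1.35 1.49 1.46 1.51 1.56 1.57 1.61] w 8.5
0.008 27 [1.56 1.46 1.56 1.49 1.49 1.5  1.47 1.46] w 8.5
0.008 27.5 [1.71 1.57 1.63 1.51 1.47 1.44 1.36 1.3 ] w 8.5
d [0.57026171 0.31397957 0.44334574]
```

Slot: angle 27°, centre (0.4846, 0.2823). Move above it and go down to just above the block.

send_rows([
  [[1, -0.1, -0.05, 0, 0], [1, -0.2, -0.1, 0, 0], [1, -0.26, -0.13, 0, 0], [1, -0.284, -0.1435, 0, 0], [1, -0.284, -0.1435, -0.08, 0], [1, -0.284, -0.1435, -0.16, 0], [1, -0.284, -0.1435, -0.24, 0], [1, -0.284, -0.1435, -0.31, 0], [1, -0.284, -0.1435, -0.35, 0], [1, -0.284, -0.1435, -0.37, 0], [1, -0.284, -0.1435, -0.375, 0], [1, -0.284, -0.1435, -0.375, 0]],
])

```text
t: 18.02
tool_pos: [0.4894, 0.2846, 0.0791]
orientation: [-3.055, -0.731, -0.001]
force: [0.8, 0.1, -0.9]
opening: 0.0079
gripper_force: 8.0
```

```bash
cat > pos.py <<'E'
from h import *
s=telemetry.read_state();t=s['tool_pos'];M=R.from_rotvec(s['orientation']).as_matrix();a=np.radians(27)
r=t[:2]-np.array([.4846,.2823]);print('t',s['t'],'z',t[2].round(4),'along',(r@[np.cos(a),np.sin(a)]*1e3).round(2),'across',(r@[-np.sin(a),np.cos(a)]*1e3).round(2),'yaw',np.degrees(np.arctan2(M[1,0],M[0,0])).round(2),
'Falong',(s['force'][:2]@[np.cos(a),np.sin(a)]).round(1),'Facross',(s['force'][:2]@[-np.sin(a),np.cos(a)]).round(1),'Fz',s['force'][2].round(1),'open',s['opening'])
E
python3 - <<'E'
from h import *
import pos
w,d,E,K=grab('wrist')
P=cloud(d,E,K)-pos.t;M=pos.M;a=P@M[:,0]*1e3;n=P@M[:,1]*1e3;z=P[...,2]*1e3;W=P+pos.t
b,g,r=[w[...,i].astype(int) for i in range(3)]
m=(a>15)&(a<30)&(abs(n)<20)&(W[...,2]<.045)
# slot ahead of part: dark pixels
for lo in range(14,34,3):
    k=(a>lo)&(a<lo+3)&(abs(n)<14)&(W[...,2]<.045)
    dk=k&(np.maximum(r,g)<70)&(W[...,2]<.02); 
    print(lo,k.sum(),'dark n',np.percentile(n[dk],[2,50,98]).round(2) if dk.sum()>5 else None, 'low', np.percentile(n[k&(W[...,2]<.014)],[2,50,98]).round(2) if (k&(W[...,2]<.014)).sum()>5 else None)
pt=(abs(a)<16)&(a>10)&(abs(n)<6)&(z<-22)&(z>-50);print('part n',np.percentile(n[pt],[2,50,98]).round(2),pt.sum(),'min z',W[...,2][pt].min())
E
```

```text
t 18.0167 z 0.0791 along 5.29 across -0.11 yaw 26.9 Falong 0.8 Facross -0.3 Fz -0.9 open 0.007858209481083588
14 226 dark n [-4.11 -0.31  4.04] low [-4.74 -0.31  4.67]
17 239 dark n [-4.1   0.01  4.12] low [-4.73  0.33  4.69]
20 238 dark n [-4.52 -0.3   4.11] low [-4.72 -0.3   4.71]
23 477 dark n [-4.7 -0.3  4.1] low [-13.29   0.33  13.46]
26 213 dark n None low [-12.98  -0.3   13.04]
29 207 dark n None low [-13.49  -0.3   12.98]
32 113 dark n None low [-12.13   0.96  12.77]
part n [-3.88  0.25  3.86] 212 min z 0.03386265072153272
```

The slot floor spans n = −4.7…+4.7 mm relative to the tool, and the part is centred. Insert slowly.

send_rows([
  [[1, 0, 0, -0.015, 0], [1, 0, 0, -0.03, 0], [1, 0, 0, -0.042, 0], [1, 0, 0, -0.052, 0], [1, 0, 0, -0.062, 0], [1, 0, 0, -0.07, 0], [1, 0, 0, -0.07, 0]],
])

```text
t: 18.65
tool_pos: [0.4885, 0.2843, 0.0643]
orientation: [3.055, 0.731, -0.001]
force: [-0.1, -0.4, -1.1]
opening: 0.0077
gripper_force: 8.0
```

send_rows([
  [[1, 0, 0, -0.008, 0], [1, 0, 0, -0.016, 0], [1, 0, 0, -0.024, 0], [1, 0, 0, -0.032, 0], [1, 0, 0, -0.04, 0], [1, 0, 0, -0.048, 0], [1, 0, 0, -0.053, 0], [1, 0, 0, -0.053, 0]],
])

```text
t: 19.32
tool_pos: [0.4886, 0.2843, 0.0538]
orientation: [3.055, 0.731, -0.001]
force: [-0.3, 0.3, -0.3]
opening: 0.0078
gripper_force: 8.0
```

```bash
python3 pos.py
```

```text
t 19.3167 z 0.0538 along 4.49 across -0.06 yaw 26.9 Falong -0.2 Facross 0.4 Fz -0.3 open 0.007778752304684625
```

send_rows([
  [[1, 0, 0, -0.003, 0], [1, 0, 0, -0.006, 0], [1, 0, 0, -0.006, 0]],
], force=5)

```text
t: 19.57
tool_pos: [0.4889, 0.2844, 0.053]
orientation: [3.055, 0.731, -0.0]
force: [-1.1, -0.3, -0.1]
opening: 0.008
gripper_force: 5.0
```

send_rows([
  [[1, 0, 0, -0.002, 0], [1, 0, 0, -0.004, 0], [1, 0, 0, -0.004, 0]],
])

```text
t: 19.82
tool_pos: [0.4888, 0.2844, 0.0522]
orientation: [-3.055, -0.731, 0.0]
force: [-0.8, 0.2, 0.1]
opening: 0.0081
gripper_force: 5.0
```

send_rows([
  [[1, 0, 0, -0.002, 0], [1, 0, 0, -0.004, 0], [1, 0, 0, -0.004, 0]],
])

```text
t: 20.07
tool_pos: [0.489, 0.2844, 0.0517]
orientation: [-3.055, -0.731, -0.0]
force: [-1.0, -1.1, 2.0]
opening: 0.0082
gripper_force: 5.0
```

send_rows([
  [[1, 0, 0, -0.002, 0], [1, 0, 0, -0.003, 0], [1, 0, 0, -0.003, 0]],
])

```text
t: 20.32
tool_pos: [0.4892, 0.2846, 0.0516]
orientation: [-3.055, -0.731, -0.001]
force: [-1.4, -1.5, 6.0]
opening: 0.0076
gripper_force: 5.0
```

Floor contact is exactly at the expected height (foot z≈0.008). Release evenly and rise.

send_rows([
  [[1, 0, 0, 0.003, 0], [0.8, 0, 0, 0.003, 0], [0.75, 0, 0, 0.003, 0], [0.7, 0, 0, 0.003, 0], [0.6, 0, 0, 0.003, 0], [0.5, 0, 0, 0.003, 0], [0.5, 0, 0, 0.003, 0]],
])

```text
t: 20.9
tool_pos: [0.4888, 0.2844, 0.0514]
orientation: [3.055, 0.731, -0.0]
force: [-0.6, 0.5, 0.3]
opening: 0.0229
gripper_force: 0.0
```

send_rows([
  [[0.5, 0, 0, 0.05, 0], [0.5, 0, 0, 0.1, 0], [0.5, 0, 0, 0.2, 0], [0.5, 0, 0, 0.35, 0], [0.3, 0, 0, 0.55, 0], [0, 0, 0, 0.75, 0], [-0.3, 0, 0, 0.9, 0], [-0.3, 0.1, 0, 1, 0], [-0.3, 0.2, 0, 1, 0], [-0.3, 0.2, 0, 1, 0]],
])

```text
t: 21.73
tool_pos: [0.5323, 0.2845, 0.2554]
orientation: [-3.055, -0.729, -0.011]
force: [-0.2, -0.1, 0.1]
opening: 0.0581
gripper_force: 0.0
```

```bash
python3 - <<'E'
import pos
from h import *
w,d,E,K=grab('wrist');np.savez('pics/w_in.npz',im=w,d=d,E=E,K=K)
P=cloud(d,E,K);a=np.radians(27);r=P[...,:2]-np.array([.4846,.2823]);al=r@[np.cos(a),np.sin(a)]*1e3;ac=r@[-np.sin(a),np.cos(a)]*1e3;z=P[...,2]*1e3
m=(abs(al)<30)&(abs(ac)<15)&(z>29)&(z<80)
print(m.sum(),'zmax',np.percentile(z[m],[50,95,99]))
for lo in range(28,66,4):
    k=m&(z>=lo)&(z<lo+4)
    if k.sum()>3:print(lo,k.sum(),'al',al[k].min().round(1),al[k].max().round(1),'ac',np.percentile(ac[k],[3,50,97]).round(1))
c=np.array([.553,.03]);rr=np.hypot(P[...,0]-.553,P[...,1]-.03)
for n in('top','side'):
    im,dd,E,K=grab(n);Q=cloud(dd,E,K);rr=np.hypot(Q[...,0]-.553,Q[...,1]-.03)
    b,g,r_=[im[...,i].astype(int) for i in range(3)]
    k=(rr<.075)&(b>110)&(g>1.0*b)&(abs(Q[...,2]-.013)<.006)
    q=Q[k][:,:2].astype(np.float32);(x,y),rad=cv2.minEnclosingCircle(q);print(n,'lid disc',k.sum(),q.mean(0),(x,y),rad,np.median(Q[k][:,2]))
    kk=(rr<.03)&(Q[...,2]>.034)&(Q[...,2]<.045);print('knob top',kk.sum(),Q[kk].mean(0),Q[kk][:,2].max())
E
```

```text
t 21.7333 z 0.2554 along 43.48 across -19.71 yaw 26.85 Falong -0.2 Facross 0.0 Fz 0.1 open 0.05807934234490873
331 zmax [58.26122351 60.4690842  61.03420976]
28 9 al -0.9 17.5 ac [-4.2 -4.1  0.8]
32 18 al -13.3 17.7 ac [-4.1 -4.1  2. ]
36 9 al -16.2 17.9 ac [-4.1 -1.4  2.6]
40 11 al 17.3 17.9 ac [-3.8  0.5  3.4]
44 9 al 17.1 18.1 ac [-2.6  0.2  3.4]
48 9 al 16.7 17.8 ac [-4.1 -2.1  2.1]
52 34 al -6.0 17.9 ac [-4.1 -1.7  3. ]
56 191 al -15.1 17.2 ac [-4.1 -0.3  3.2]
60 41 al -11.6 14.0 ac [-3.3  0.   3.6]
top lid disc 1421 [0.5546942  0.02882264] (0.5557601451873779, 0.029204916208982468) 0.06001194193959236 0.0125515605653852
knob top 53 [0.55572642 0.0291032  0.03831844] 0.04347181832238034
side lid disc 1564 [0.5550421  0.02616401] (0.5586753487586975, 0.030655374750494957) 0.061893027275800705 0.012989895464056489
knob top 66 [0.55721507 0.02992928 0.03839476] 0.041200248040772824
```

The part is seated: top at 61 mm, centred, upright. Now the white lid at about (0.556, 0.029). I'll take a wrist look for an accurate centre.

send_rows([
  [[-0.3, 0.05, -0.2, 0, 0], [-0.3, 0.1, -0.4, 0, 0], [-0.3, 0.15, -0.6, 0, 0], [-0.3, 0.2, -0.8, 0, 0], [-0.3, 0.25, -1, 0, 0]],
])

```text
t: 22.3
tool_pos: [0.5777, 0.0831, 0.251]
orientation: [-3.055, -0.732, 0.002]
force: [0.8, 0.0, 0.1]
opening: 0.0607
gripper_force: 0.0
```

send_rows([
  [[-0.3, 0, -0.15, 0, 0], [-0.3, 0, -0.21, 0, 0], [-0.3, 0, -0.21, 0, 0], [-0.3, 0, -0.21, 0, 0]],
])

```text
t: 22.63
tool_pos: [0.5781, 0.0428, 0.2511]
orientation: [-3.055, -0.729, 0.001]
force: [-0.2, 0.4, -0.6]
opening: 0.0604
gripper_force: 0.0
```

```bash
python3 - <<'E'
from h import *
w,d,E,K=grab('wrist');s=telemetry.read_state();print(s['t'],s['tool_pos'],s['q'].round(2))
P=cloud(d,E,K);rr=np.hypot(P[...,0]-.556,P[...,1]-.029);z=P[...,2]
b,g,r=[w[...,i].astype(int) for i in range(3)]
k=(rr<.08)&(z<.02)&(z>.007);q=P[k][:,:2].astype(np.float32);print('disc',k.sum(),cv2.minEnclosingCircle(q),np.median(z[k]),w[k].mean(0))
k=(rr<.03)&(z>.036)&(z<.043);q=P[k];print('knob',k.sum(),cv2.minEnclosingCircle(q[:,:2].astype(np.float32)),q.mean(0))
z0=np.load('pics/w_in.npz');P=cloud(z0['d'],z0['E'],z0['K']);rr=np.hypot(P[...,0]-.485,P[...,1]-.282)
k=(rr<.07)&(P[...,2]>.069)&(P[...,2]<.079);q=P[k];x=np.linalg.lstsq(np.c_[2*q[:,:2],np.ones(len(q))],(q[:,:2]**2).sum(1),rcond=None)[0]
print('rim',len(q),x[:2],np.sqrt(x[2]+x[0]**2+x[1]**2),np.median(q[:,2]),cv2.minEnclosingCircle(q[:,:2].astype(np.float32)))
E
```

```text
22.6833 [0.57824671 0.04356798 0.25120374] [-0.01  0.07  1.52  0.    1.55  1.09]
disc 8373 ((0.5570909380912781, 0.02968820184469223), 0.05992288142442703) 0.011980531496044722 [192.75540428 206.4272065  204.34909829]
knob 316 ((0.5569778084754944, 0.02994641289114952), 0.010791917331516743) [0.55726959 0.03000404 0.0378616 ]
rim 1489 [0.48458105 0.2809407 ] 0.055532721472232614 0.0726170325564775 ((0.4839209020137787, 0.28096261620521545), 0.058158885687589645)
```

send_rows([
  [[-0.3, -0.106, -0.069, -0.2, 0], [-0.3, -0.106, -0.069, -0.4, 0], [-0.3, -0.106, -0.069, -0.6, 0], [-0.3, -0.106, -0.069, -0.75, 0], [-0.3, -0.106, -0.069, -0.85, 0], [-0.3, -0.106, -0.069, -0.9, 0], [-0.3, -0.106, -0.069, -0.9, 0]],
])

```text
t: 23.27
tool_pos: [0.5554, 0.0304, 0.0686]
orientation: [-3.053, -0.733, 0.007]
force: [0.0, 0.1, -0.2]
opening: 0.0603
gripper_force: 0.0
```

send_rows([
  [[-0.1, 0, 0, -0.05, 0], [0.1, 0, 0, -0.1, 0], [0.1, 0, 0, -0.14, 0], [0.2, 0, 0, -0.165, 0], [0.2, 0, 0, -0.18, 0], [0.3, 0, 0, -0.186, 0], [0.3, 0, 0, -0.186, 0]],
])

```text
t: 23.85
tool_pos: [0.5577, 0.0285, 0.0341]
orientation: [-3.055, -0.73, 0.0]
force: [0.0, -0.6, -0.3]
opening: 0.0333
gripper_force: 0.0
```

send_rows([
  [[0.45, 0, 0, 0, 0], [0.5, 0, 0, 0, 0], [0.55, 0, 0, 0, 0], [0.65, 0, 0, 0, 0], [0.8, 0, 0, 0, 0], [1, 0, 0, 0, 0], [1, 0, 0, 0, 0], [1, 0, 0, 0, 0]],
], force=25)

```text
t: 24.52
tool_pos: [0.5578, 0.029, 0.0347]
orientation: [-3.055, -0.731, -0.001]
force: [-3.9, 4.3, 5.6]
opening: 0.0211
gripper_force: 25.0
```

send_rows([
  [[1, 0, 0, 0.01, 0], [1, 0, 0, 0.03, 0], [1, 0, 0, 0.08, 0], [1, 0, 0, 0.18, 0], [1, 0, 0, 0.3, 0], [1, 0, 0, 0.42, 0], [1, 0, 0, 0.52, 0], [1, 0, 0, 0.6, 0], [1, 0, 0, 0.6, 0]],
])

```text
t: 25.27
tool_pos: [0.5603, 0.0282, 0.1593]
orientation: [3.053, 0.73, 0.011]
force: [0.0, -0.4, -2.4]
opening: 0.0214
gripper_force: 25.0
```

```bash
cat > lid.py <<'E'
from h import *
def lid():
    s=telemetry.read_state();t=s['tool_pos'];print(s['t'],t.round(4),'F',s['force'].round(1),s['opening'])
    w,d,E,K=grab('wrist');P=cloud(d,E,K)-t;rr=np.hypot(P[...,0],P[...,1])
    b,g,r=[w[...,i].astype(int) for i in range(3)]
    k=(rr<.075)&(rr>.015)&(P[...,2]>-.04)&(P[...,2]<-.012)&(r<1.25*b);q=P[k]
    k2=(abs(P[...,2][k]-np.median(q[:,2]))<.006);q=q[k2]
    A=np.c_[q[:,:2],np.ones(len(q))];x=np.linalg.lstsq(A,q[:,2],rcond=None)[0]
    print('disc',len(q),cv2.minEnclosingCircle(q[:,:2].astype(np.float32)),'tilt deg',np.degrees(x[:2]).round(2),'z0',x[2])
lid()
E
python3 lid.py
```

```text
25.2667 [0.5603 0.0282 0.1593] F [ 0.  -0.4 -2.4] 0.0214243263850436
disc 24750 ((1.2854607120971195e-05, 3.494512930046767e-05), 0.05986187979578972) tilt deg [ 0.39 -0.16] z0 -0.022737789748386476
```

Lid held level and centred. Carry it over the crucible.

send_rows([
  [[1, -0.04, 0.12, 0, 0], [1, -0.08, 0.24, 0, 0], [1, -0.12, 0.36, 0, 0], [1, -0.16, 0.5, 0, 0], [1, -0.2, 0.63, 0, 0], [1, -0.24, 0.76, 0, 0], [1, -0.28, 0.88, 0, 0], [1, -0.3, 1, 0, 0]],
])

```text
t: 25.98
tool_pos: [0.4957, 0.2293, 0.1522]
orientation: [3.055, 0.731, -0.005]
force: [0.5, -0.3, -3.9]
opening: 0.0214
gripper_force: 25.0
```

send_rows([
  [[1, -0.03, 0.12, 0, 0], [1, -0.05, 0.2, 0, 0], [1, -0.065, 0.255, 0, 0], [1, -0.065, 0.255, -0.05, 0], [1, -0.065, 0.255, -0.1, 0], [1, -0.065, 0.255, -0.1, 0], [1, -0.065, 0.255, -0.1, 0]],
])

```text
t: 26.57
tool_pos: [0.4838, 0.278, 0.1321]
orientation: [3.055, 0.729, -0.006]
force: [-0.6, -0.2, -3.3]
opening: 0.0216
gripper_force: 25.0
```

```bash
python3 lid.py
```

```text
26.5667 [0.4838 0.278  0.1321] F [-0.6 -0.2 -3.3] 0.021596111931668143
disc 24697 ((-3.144703805446625e-05, 6.496906280517578e-06), 0.05986355245113373) tilt deg [-0.24 -0.23] z0 -0.022756444596494476
```

send_rows([
  [[1, 0.004, 0.015, -0.03, 0], [1, 0.004, 0.015, -0.06, 0], [1, 0.004, 0.015, -0.09, 0], [1, 0.004, 0.015, -0.11, 0], [1, 0.004, 0.015, -0.11, 0], [1, 0.004, 0.015, -0.11, 0]],
])

```text
t: 27.12
tool_pos: [0.4851, 0.2824, 0.1117]
orientation: [3.055, 0.731, -0.002]
force: [-0.9, -0.2, -2.9]
opening: 0.0212
gripper_force: 25.0
```

send_rows([
  [[1, -0.002, -0.006, -0.008, 0], [1, -0.002, -0.006, -0.016, 0], [1, -0.002, -0.006, -0.024, 0], [1, -0.002, -0.006, -0.032, 0], [1, -0.002, -0.006, -0.036, 0], [1, -0.002, -0.006, -0.036, 0], [1, -0.002, -0.006, -0.036, 0]],
])

```text
t: 27.7
tool_pos: [0.485, 0.2814, 0.105]
orientation: [3.055, 0.731, -0.0]
force: [0.7, -0.1, -2.9]
opening: 0.0213
gripper_force: 25.0
```

send_rows([
  [[1, 0, 0, -0.003, 0], [1, 0, 0, -0.005, 0], [1, 0, 0, -0.005, 0]],
])

```text
t: 27.95
tool_pos: [0.4851, 0.2814, 0.104]
orientation: [3.055, 0.731, -0.0]
force: [0.4, 0.1, -3.2]
opening: 0.0216
gripper_force: 25.0
```

send_rows([
  [[1, 0, 0, -0.003, 0], [1, 0, 0, -0.005, 0], [1, 0, 0, -0.005, 0]],
])

```text
t: 28.2
tool_pos: [0.485, 0.2814, 0.1029]
orientation: [3.055, 0.731, -0.0]
force: [-0.6, -0.3, -3.8]
opening: 0.0216
gripper_force: 25.0
```

send_rows([
  [[1, 0, 0, -0.002, 0], [1, 0, 0, -0.003, 0], [1, 0, 0, -0.003, 0]],
])

```text
t: 28.45
tool_pos: [0.4851, 0.2814, 0.1027]
orientation: [3.055, 0.731, 0.0]
force: [-1.4, -0.9, -0.5]
opening: 0.0212
gripper_force: 25.0
```

send_rows([
  [[1, 0, 0, -0.002, 0], [1, 0, 0, -0.002, 0], [1, 0, 0, -0.002, 0]],
])

```text
t: 28.7
tool_pos: [0.4851, 0.2814, 0.1026]
orientation: [3.055, 0.731, 0.0]
force: [-5.1, -3.3, 5.2]
opening: 0.0217
gripper_force: 25.0
```

send_rows([
  [[0.5, 0, 0, 0, 0], [0.45, 0, 0, 0, 0], [0.4, 0, 0, 0, 0], [0.3, 0, 0, 0, 0], [0.2, 0, 0, 0, 0], [0.2, 0, 0, 0, 0]],
])

```text
t: 29.2
tool_pos: [0.4851, 0.2814, 0.102]
orientation: [-3.055, -0.731, -0.0]
force: [0.3, 0.3, 0.5]
opening: 0.0363
gripper_force: 0.0
```

send_rows([
  [[0.2, 0, 0, 0.05, 0], [0.2, 0, 0, 0.15, 0], [0.2, 0, 0, 0.3, 0], [0.2, 0, 0, 0.45, 0], [0.2, 0, 0, 0.6, 0], [0.2, 0, 0, 0.6, 0], [0.2, 0, 0, 0.6, 0]],
])

```text
t: 29.78
tool_pos: [0.4866, 0.2821, 0.2257]
orientation: [-3.054, -0.731, -0.009]
force: [0.2, -0.7, -0.1]
opening: 0.0373
gripper_force: 0.0
```

```bash
python3 - <<'E'
from h import *
w,d,E,K=grab('wrist');P=cloud(d,E,K);rr=np.hypot(P[...,0]-.485,P[...,1]-.2814)
k=(rr<.07)&(rr>.014)&(P[...,2]>.07)&(P[...,2]<.09);q=P[k]
x=np.linalg.lstsq(np.c_[q[:,:2]-[.485,.2814],np.ones(len(q))],q[:,2],rcond=None)[0]
print(cv2.minEnclosingCircle(q[:,:2].astype(np.float32)),'tilt',np.degrees(x[:2]),'z',x[2],len(q))
im,d,E,K=grab('side');cv2.imwrite('pics/final.png',im);s=telemetry.read_state();print(s['t'],s['tool_pos'],s['force'])
E
```

```text
((0.4845884144306183, 0.2811260521411896), 0.06015137583017349) tilt [-0.0031303  -0.02385664] z 0.0799628690002698 14045
29.8833 [0.48484254 0.28130018 0.2218277 ] [ 0.63456164  0.16526049 -0.44715574]
```

View pics/final.png

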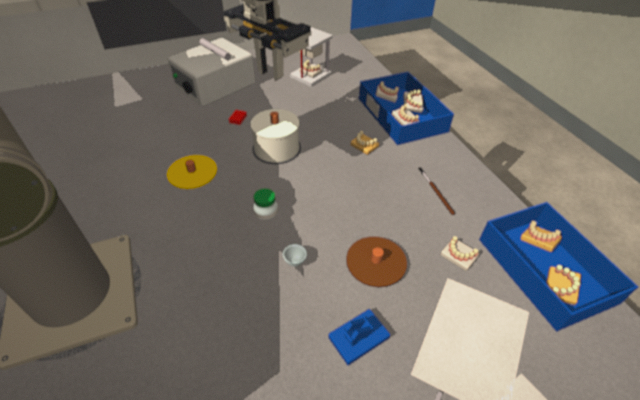

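The lid is seated on the crucible at about (277,130): level to 0.03°, top at z≈0.080–0.081, which matches the 81 mm expected. The jar (264,200), dish (294,255) and both models are where they were, and the stand is empty. Handing in.

```bash
python3 -c "
from plant import order;print(order.close_job())"
```

```text
the job is handed in; nothing more can be done
None
```

The frame stands upright on the slot floor and the white cover sits level on the crucible rim; I handed the job in at about 30 s without seeing the verdict, and turning the frame upright put up to about 6.5 N on it against the crucible's outer wall and stood it briefly on the bench to regrip.

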